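Tuck an edge trim under the lapped border of a mosaic and hold it flat

TASK

Pick up the longer of the two L-shaped aluminium edge trims, set its flange flat in the channel of the framing board in front of the mosaic's lapped border strip, and slide it under that strip, without lifting the strip, until the flange is fully home against the mosaic panel. Finish while still gripping the trim and pressing it firmly down flat on the board, as you would while the glue takes: do not let go at the end. Leave everything else where it is.

Things in the scene. Friction and masses are not known exactly. Their poses are not given: they have to be found in the camera images.
- trim: the longer L-shaped aluminium trim, about 0.2 kg, standing on its flange at the start. Origin: underside, below the middle of the upstand, a wall 8 mm thick (x -4 to 4), 120 mm long (y), 45 mm tall (z up): grip it across its thickness, from above, at mid-length. The flange is a 5 mm thick plate, also 120 mm long, from the upstand along +x to its leading edge at x = 84 mm.
- trim_tip (a point): middle of the leading edge of the long trim's flange, on the underside: 84 mm along +x from the trim's origin
- jig: fixed framing board. Origin: underside of its dark wood base (x -140 to 170, y -100 to 100 mm); x points along the channel to the mosaic panel (roughly away from the robot), z up. Two cheeks 8 mm tall stand on the bed, inner faces at y = +-64 mm from x = -20 to 60 mm, flaring out in front to y = +-74 mm at x = -60. The panel's upright near edge at x = 60 mm is the stop.
- bed: plywood floor of the channel, part of the framing board, 195 x 190 x 6 mm, spans x -135 to 60 mm of the board, top 18 mm above the bench. Origin: centre of its underside (board x = -37.5 mm, 12 mm above the bench)
- panel_edge (a point): foot of the mosaic panel's near edge where it meets the bed, mid-width: the stop (x = 60 mm, z = 18 mm on the board)
- lap_edge (a point): middle of the free near edge of the lapped border strip, on its underside: x = 20 mm on the board, 26 mm above the bench. The strip lies over the cheeks and overhangs the channel from x = 20 to 60 mm, 8 mm above the bed, so the slot under it is 128 mm wide, 8 mm high and 40 mm deep
- lap (a joint): angle of the lapped border strip, a tile-covered slab 98 x 170 x 8 mm (plus 2 mm tiles), 0.3 kg, hinged along its far edge (103 mm from its free edge) on the mosaic panel. 0 rad lying down on the cheeks, where its own weight keeps it; grows as the free edge is lifted (0.05 rad lifts it about 5 mm)
- trim_short: the shorter L-shaped aluminium trim, 72 mm long, otherwise the same profile as the long one: not wanted. Origin as for the long trim
- tessera_bowl: bystander: terracotta bowl of mosaic stones, 112 mm across, 45 mm tall; origin at its foot
- lamp_pot: bystander: small terracotta flask, 84 mm across, 108 mm tall; origin at its foot
- grout_jar: bystander: jar, 76 mm across, 100 mm tall; origin at its foot
- hammer: bystander: hammer lying on the bench
- brush: bystander: brush lying on the bench
- marble_offcut: bystander: marble block 60 x 45 x 20 mm; origin under its centre

How it is judged (in metres and radians):
On the way, in this order (a step that is already met when the one before it is completed fails the run):
1. the long trim's flange lies flat in the channel with its leading edge still in front of the lapped strip (x of trim_tip in the frame of jig between -0.07 and 0.019 m and y of trim_tip in the frame of jig between -0.014 and 0.014 m and z of trim_tip in the frame of jig between 0.015 and 0.024 m), for 0.1 s.
2. the flange is tucked under the strip, home against the panel, with the strip lying down (x of trim_tip in the frame of jig above 0.054 m and y of trim_tip in the frame of jig between -0.008 and 0.008 m and z of trim_tip in the frame of jig between 0.015 and 0.0215 m and z of trim in the frame of jig below 0.0215 m and angle between the x axis of trim and the x axis of jig, either way round below 0.1 rad and value of joint lap below 0.03 rad), for 0.2 s.
At the end, for the whole second after the job is handed in: The long trim lies between the cheeks, flat on the bed (within 3.5 mm), its leading edge within 6 mm of the panel under the lapped strip, which lies down (below 0.02 rad). The fingers still grip it and press it on the bed with over 5 N; it is at rest (x of trim_tip in the frame of jig above 0.054 m and y of trim_tip in the frame of jig between -0.008 and 0.008 m and z of trim_tip in the frame of jig between 0.015 and 0.0215 m and z of trim in the frame of jig below 0.0215 m and angle between the x axis of trim and the x axis of jig, either way round below 0.1 rad and value of joint lap below 0.02 rad and contact force between trim and bed above 5 N and contact force between the fingers and trim above 5 N and linear speed of trim below 0.01 m/s); the arm keeps its last pose, push and grip.
It fails at once if the lapped strip is lifted by more than about 6 mm at its free edge (value of joint lap above 0.06 rad).
It fails at once if another thing on the bench is shifted by more than 30 mm (distance of any of trim_short, tessera_bowl, lamp_pot, grout_jar, hammer, brush, marble_offcut from where it was at the start of the episode above 0.03 m).
It also fails if it takes over 48 s, if anything falls off the work surface, if the arm or the gripper's body presses on something with over 40 N, if the wrist force passes 120 N, or if a joint passes its speed limit or range.

ROBOT

A 6-joint arm with a two-finger parallel gripper is mounted at the origin on the work surface. World frame = base frame: x ahead of the robot, y to its left, z up, the work surface at z = 0. Lengths are in m, angles in degrees, forces in N, time in s.
With the tool pointing down it reaches from about 0.3 to 0.75 m from the base axis. Payload 8.5 kg.
Tool frame: the origin (TCP) lies midway between the tips of the shut fingers; the grasp point (between the pads) lies 19 mm behind it; z points along the fingers, y is the line along which they close (so a half turn about z gives the same grasp; the last joint's range is limited). The gripper opens to 85 mm and grips with 20 to 120 N. Pads are 22 mm wide; open, the fingers measure 114 mm over their backs; the gripper's body (76 mm by 85 mm) begins 54 mm behind the grasp point. The pads swing forward as they close: fully open they stand 13 mm farther back than shut.
Start: joints at [-81.033, 21.807, 74.336, -0, 83.858, -12.336], TCP at [0.2, -0.512, 0.231] pointing down, gripper open.
Joint ranges: [-178.18, 178.18], [-50.72, 133.34], [12.68, 142.11], [-81.47, 261.47], [9.98, 163.14], [-165.26, 165.26]. Speed limits (degrees/s): [136.94, 136.94, 180, 180, 180, 180].

INTERFACE

Orientations are given as a 3x3 rotation matrix whose columns are the frame's x, y, z axes.
In Python, from rig import monitor, optics, close_job, models gives the robot as it stands.
- The arm moves only by the tool step_arm, never from a script. Its arguments are lists of equal length, an entry for each row: "fingers": the closure, from -1 (fully open) to 1 (shut); "travel": the shift along the tool's x, y, z scaled (see below), a list of three; "twist": the turn about the tool's z scaled (see below). In form: {"fingers": [fingers, ...], "travel": [[tx, ty, tz], ...], "twist": [twist, ...]}. A call has 1 to 10 rows; each row shifts and turns the commanded pose from where the row before left it, along the tool's axes as they then stand; what a row does not reach is not made up. The controller multiplies each number of a shift by 100 mm and each number of a turn by pi rad. A row lasts 1/8 s, in which the tool goes at most 62.5 mm and 10.7 degrees, less where a joint would pass 70% of its speed; a pose out of reach is approached as far as the arm can. A call with a number of a shift or a turn outside -1 to 1 is refused whole. A call with a gripper value outside its range is refused whole. The fingers move at their own pace and stop on an object; "force" is the grip in N (left out, the last holds). Time passes only in rows, so rows that do not move let the fingers close. It gives the time, the measured TCP pose, the force, the opening and the grip force at its end, in the units of the state.
- monitor.observe(): the state, without advancing time (a new reading comes with each control period).
- optics.get_image(name): name is "scene" or "top" or "wrist"; returns (picture, depth): 420x560x3 uint8, blue, green, red; 420x560 float32, m along the optical axis (not along the pixel's ray), 0 where there is no reading.
- optics.get_calibration(name): a dict with "vertical_fov" (degrees; the focal length in pixels is half the picture's height over the tangent of half this angle, whatever the lens; pixels are square), "cx", "cy" (the principal point, pixels), "distortion" ([k1, k2, p1, p2, k3] as OpenCV has them; the pictures are not rectified), "world_from_camera" (4x4, takes a point from camera to world coordinates). Camera axes: x right, y up, looking along -z (the intrinsics and any distortion apply to the point x, -y, -z); pixel columns grow to the right and rows downward; lengths in m; the calibration is good to about 2 mm. A picture is of the moment at which its call begins: read the wrist's pose just before it. get_calibration takes no time and is no camera call; for the wrist camera it gives the pose at the moment of the call.
- close_job(): hands the job in; it is judged then, once.
Trained networks look in the newest picture that a camera, given by its name, has taken for a name from the list of things; names that differ only in an ending like _2 or _b are one class to them, and where a whole thing is asked for, a point or a joint stands for the part that bears it (a point fixed in the world has none). Each returns a list of dicts, best first, with "confidence" (0 to 1); they miss things now and then, are a little off and sometimes report something else, mostly with a low value. They report only what shows in the picture. A call takes as long as a camera call.
- models.trace(camera, query): "mask" (420x560 bool, what is visible of it) and "point" ([column, row] in pixels, amid what is visible of it).
- models.landmark_of(camera, query): "point" ([column, row] in pixels: a listed point, or the origin of a listed thing).
The state is a dict: "time_s": time; "q": joint angles; "qvel": joint speeds; "joint_efforts": joint torques, N m; "position": TCP position; "tool_rot": TCP orientation; "ft_force": force on the tool from outside, world axes, zero at the start; "wrist_torque": the same for the moment, N m; "grip_width": finger opening in m; "gripper_force": force on a finger pad.
Only numpy, scipy, OpenCV 4.12 (cv2) and the standard library are available. Lean on these libraries where they do the work, as an engineer would, in place of code of your own. Each camera call takes 0.05 s, during which the arm holds its last target. There are 200 camera calls.

## Working session

There is one attempt and no reset: what is moved stays moved. The work goes in short steps, Python scripts to look and compute and a tool call to move; the robot and the scene stay as the last step left them, time stands still between calls to the robot, and variables do not carry over. Pictures are saved under pics/ and viewed, at most 10 in all, crops included, and the job is handed in when it is done.

Besides the shell and the picture viewer there is one more tool, called after "Request:" by a JSON object that holds its "api" and its "payload". step_arm: Moves the arm, as the interface text tells. Its arguments: {"type":"object","properties":{"fingers":{"type":"array","items":{"type":"number"}},"travel":{"type":"array","items":{"type":"array","items":{"type":"number"}}},"twist":{"type":"array","items":{"type":"number"}},"force":{"type":"number"}},"required":["fingers","travel","twist"]}

```bash
mkdir -p pics; cat > h.py <<'E'
import numpy as np, cv2
from rig import monitor, optics, models
def cal(n):
    c=optics.get_calibration(n); f=210/np.tan(np.radians(c["vertical_fov"])/2)
    K=np.array([[f,0,c["cx"]],[0,f,c["cy"]],[0,0,1]]); return K,np.array(c["distortion"],float),np.array(c["world_from_camera"])
def rays(n,p,C=None):
    K,d,T=C or cal(n)
    u=cv2.undistortPoints(np.array(p,float).reshape(-1,1,2),K,d).reshape(-1,2)
    return T[:3,3],np.c_[u[:,0],-u[:,1],-np.ones(len(u))]@T[:3,:3].T
def atz(n,p,z,C=None):
    o,r=rays(n,p,C); return o+r*((z-o[2])/r[:,2])[:,None]
def world(n,D,p,C=None):
    o,r=rays(n,p,C); p=np.array(p,float).reshape(-1,2)
    d=np.array([D[int(round(y)),int(round(x))] for x,y in p]); return o+r*d[:,None]
def tri(a,b):
    (o1,r1),(o2,r2)=a,b; r1,r2=r1[0],r2[0]
    s=np.linalg.lstsq(np.c_[r1,-r2],o2-o1,rcond=None)[0]
    p,q=o1+s[0]*r1,o2+s[1]*r2; return (p+q)/2,np.linalg.norm(p-q)
def proj(n,P,C=None):
    K,d,T=C or cal(n); q=(np.array(P,float).reshape(-1,3)-T[:3,3])@T[:3,:3]
    return cv2.projectPoints(q*[1,-1,-1],np.zeros(3),np.zeros(3),K,d)[0].reshape(-1,2)
E
python3 - <<'E'
from h import *
np.set_printoptions(precision=4,suppress=True)
L={}
for n in("scene","top"):
    im,D=optics.get_image(n); cv2.imwrite(f"pics/{n}0.png",im); print(n,cal(n)[2][:3,3])
    for q in("trim","trim_tip","trim_short","jig","panel_edge","lap_edge","bed"):
        r=models.landmark_of(n,q)
        for x in r[:2]: print(q,np.round(x["point"],1),round(x["confidence"],2),world(n,D,x["point"])[0])
        if r: L[n,q]=rays(n,r[0]["point"])
for q in("trim","trim_tip","jig","panel_edge","lap_edge"):
    if ("scene",q) in L and ("top",q) in L: print(q,*tri(L["scene",q],L["top",q]))
print(monitor.observe())
E
```

```text
scene [0.9217 0.6512 0.811 ]
trim [381.3 345.3] 0.97 [0.5351 0.3985 0.005 ]
trim_tip [360.4 371.9] 0.81 [0.6112 0.4237 0.0001]
trim_short [333.1 266.1] 0.82 [0.5061 0.1606 0.0118]
jig [265.7 208.7] 0.94 [ 0.562  -0.1156  0.0172]
panel_edge [246.3 208. ] 0.55 [ 0.6187 -0.1284  0.0357]
bed [274.1 203.4] 0.65 [ 0.5276 -0.1268  0.0144]
top [ 0.3714 -0.0126  1.4181]
trim [317.3 220.3] 0.67 [ 0.5128 -0.1237  0.0183]
trim [120.7 210.6] 0.56 [0.5307 0.3896 0.0471]
trim_tip [115.5 184.6] 0.86 [0.6067 0.4204 0.0005]
trim_tip [211.6 222.1] 0.64 [0.503  0.154  0.0441]
trim_short [209.2 222.2] 0.86 [0.5028 0.1603 0.0433]
trim_short [320.9 198.5] 0.5 [ 0.5718 -0.1336  0.0163]
jig [319.7 207. ] 0.83 [ 0.5481 -0.1299  0.0216]
panel_edge [322.2 179.3] 0.85 [ 0.6204 -0.1354  0.0363]
panel_edge [315.8 218.6] 0.27 [ 0.5173 -0.1197  0.0186]
lap_edge [317.5 194.2] 0.83 [ 0.5808 -0.1231  0.0334]
lap_edge [447.3 178.9] 0.6 [ 0.6166 -0.4516  0.0781]
bed [315.  220.8] 0.91 [ 0.5113 -0.1175  0.0199]
bed [325.1 180.3] 0.54 [ 0.6188 -0.1436  0.0302]
trim [ 0.456   0.0704 -0.3176] 0.4745264439691922
trim_tip [ 0.6082  0.4222 -0.0067] 0.0010640952512707546
jig [ 0.5524 -0.1327 -0.0016] 0.003033124691352388
panel_edge [ 0.619  -0.1344  0.0315] 0.005076670787090019
{'time_s': 0.8, 'q': array([-81.0331,  21.806 ,  74.3385,   0.0012,  83.8586, -12.3334]), 'qvel': array([-0.0835,  0.0456, -0.114 , -0.041 ,  0.036 ,  0.0028]), 'joint_efforts': array([ -0.0007, -44.8302, -23.1452,  -0.0002,   0.0006,  -0.    ]), 'position': array([ 0.1998, -0.5124,  0.2313]), 'tool_rot': array([[ 0.9317,  0.3633,  0.    ],
       [ 0.3633, -0.9317,  0.0001],
       [ 0.    , -0.    , -1.    ]]), 'ft_force': array([-0.0056,  1.2534, -0.072 ]), 'wrist_torque': array([-0.0272,  0.0136,  0.0203]), 'gripper_force': 0.0, 'grip_width': 0.08520171449070726}
```

View pics/top0.png

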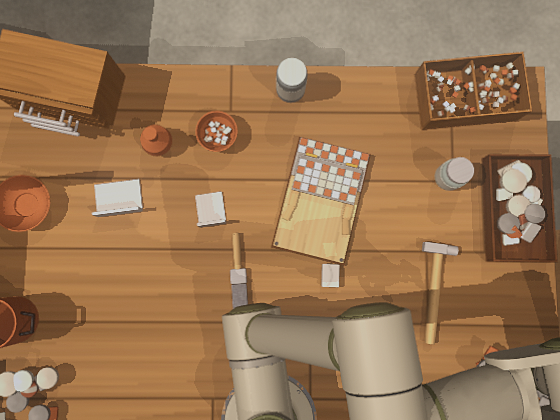

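View pics/scene0.png

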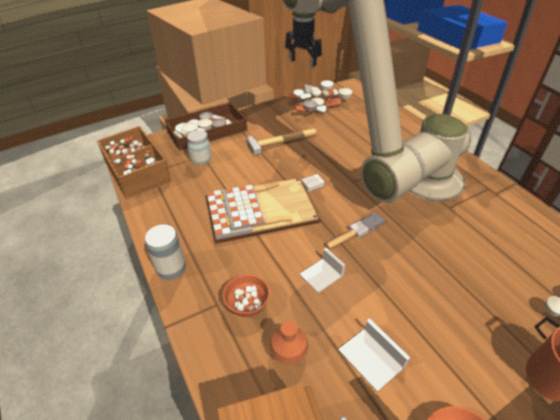

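Top view: the long trim is at left (118,196), with its upstand on the robot side (~row 211) and flange pointing away. The short trim is at (210,209) and the board at (322,200), yawed about -13°. The scene view agrees: long trim at (375,350), board at (262,208). Next I move over the board for a closer look.

Request:
{"api": "step_arm", "payload": {"fingers": [-1,-1,-1,-1,-1,-1,-1,-1], "travel": [[0.47,-0.35,-0.06],[0.47,-0.35,-0.06],[0.47,-0.35,-0.06],[0.47,-0.35,-0.06],[0.47,-0.35,-0.06],[0.47,-0.35,-0.06],[0.47,-0.35,-0.06],[0.47,-0.35,-0.06]], "twist": [0,0,0,0,0,0,0,0]}}

```text
time_s: 1.8
position: [0.4492, -0.1132, 0.2798]
tool_rot: [[0.932, 0.363, 0.001], [0.363, -0.932, -0.0], [0.0, 0.001, -1.0]]
ft_force: [0.3, -0.7, -0.0]
grip_width: 0.0853
gripper_force: 0.0
```

Request:
{"api": "step_arm", "payload": {"fingers": [-1,-1,-1,-1,-1,-1,-1], "travel": [[0,0,0],[0,0,0],[0,0,0],[0,0,0],[0,0,0],[0,0,0],[0,0,0]], "twist": [-0.052,-0.052,-0.052,-0.052,-0.052,-0.052,0]}}

```text
time_s: 2.68
position: [0.4484, -0.1149, 0.2794]
tool_rot: [[0.218, 0.976, 0.0], [0.976, -0.218, -0.0], [-0.0, 0.0, -1.0]]
ft_force: [-0.3, 0.8, -0.0]
grip_width: 0.0857
gripper_force: 0.0
```

```bash
python3 - <<'E'
from h import *
np.set_printoptions(precision=4,suppress=True)
n="wrist"; C=cal(n); im,D=optics.get_image(n); cv2.imwrite("pics/w1.png",im); print(C[2])
np.savez("w1.npz",im=im,D=D,K=C[0],d=C[1],T=C[2])
for q in("jig","panel_edge","lap_edge","bed"):
    for x in models.landmark_of(n,q)[:2]: print(q,np.round(x["point"],1),round(x["confidence"],2),world(n,D,x["point"],C)[0])
E
```

```text
[[ 0.9759  0.2075  0.0675  0.4665]
 [-0.2182  0.9292  0.2983 -0.0378]
 [-0.0008 -0.3058  0.9521  0.4222]
 [ 0.      0.      0.      1.    ]]
jig [365.6 165.1] 0.97 [ 0.5497 -0.1263  0.0177]
panel_edge [419.6 169.3] 0.9 [ 0.6059 -0.1406  0.0358]
lap_edge [389.7 170.5] 0.65 [ 0.5765 -0.1385  0.0199]
bed [337.5 160.4] 0.88 [ 0.5177 -0.1133  0.0182]
```

View pics/w1.png

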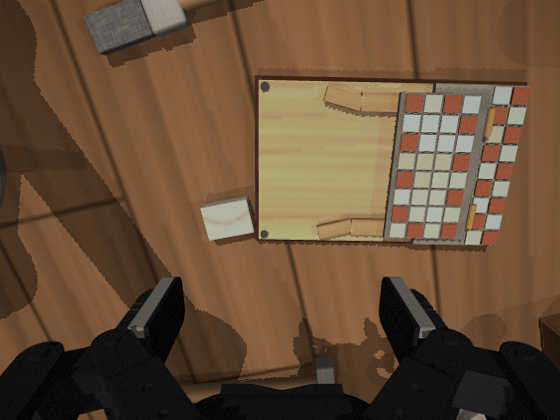

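Wrist picture: board with its near corners at about (258,80) and (257,241), cheeks at rows ~100 and ~225, strip edge running from (402,93) to (387,240). I'll fit the board pose to the depth from the wrist and top views.

```bash
cat >> h.py <<'E'
from scipy.optimize import minimize
def cloud(D,C,step=1,n=None):
    v,u=np.mgrid[0:420:step,0:560:step]; m=D[v,u]>0
    p=np.c_[u[m],v[m]].astype(float); o,r=rays(n,p,C); return o+r*D[v[m],u[m]][:,None],p
def loc(P,t): 
    c,s=np.cos(t[2]),np.sin(t[2]); d=P[:,:2]-np.array(t[:2]); return d@np.array([[c,-s],[s,c]])
def fit(P,model,t0,R,z0=0.,it=3):
    P=P[np.linalg.norm(P[:,:2]-t0[:2],axis=1)<R]
    def cost(t):
        h=model(loc(P,t)); k=~np.isnan(h)
        return np.minimum(np.abs(P[k,2]-t[3]-h[k]),0.008).sum()/len(P)*1e3
    t=np.r_[t0,z0]
    for _ in range(it):
        S=np.vstack([t]+[t+e for e in np.diag([.006,.006,.04,.002])]); t=minimize(cost,t,method="Nelder-Mead",options=dict(initial_simplex=S,xatol=1e-5,fatol=1e-5)).x
    return t,cost(t)
def board(l):
    x,y=l[:,0],np.abs(l[:,1]); h=np.zeros(len(l))
    h[(x>-.14)&(y<.1)]=.012; h[(x>-.135)&(y<.095)]=.018
    h[(x>-.065)&(y>.062)]=np.nan; h[(x>.02)]=.034; h[(x>.02)&(y>.085)]=np.nan; h[x>.05]=np.nan; return h
def trimm(l,half=.06):
    x,y=l[:,0],np.abs(l[:,1]); h=np.zeros(len(l)); i=y<half
    h[i&(x>-.004)&(x<.084)]=.005; h[i&(np.abs(x)<.004)]=.045
    h[i&(x>.004)&(x<.008)]=np.nan; h[i&(x>-.012)&(x<-.004)]=np.nan
    return h
E
python3 - <<'E'
from h import *
np.set_printoptions(precision=4,suppress=True)
w=np.load("w1.npz"); C=(w["K"],w["d"],w["T"])
im,D=optics.get_image("top"); np.savez("t0.npz",im=im,D=D)
for n,d,c in(("wrist",w["D"],C),("top",D,cal("top"))):
    P,p=cloud(d,c,n=n); t,e=fit(P,board,np.array([.548,-.128,-.22]),.2); print(n,t,np.degrees(t[2]),e)
    X=np.array([[-.1,0],[-.05,.0],[0,0]]); l=loc(P,t)
    for x in X: k=np.linalg.norm(l-x,axis=1)<.008; print(x,np.median(P[k,2]),k.sum())
    k=(np.abs(l[:,0]-.024)<.003)&(np.abs(l[:,1])<.08); print("strip",np.median(P[k,2]))
    k=(np.abs(l[:,1])>.13)&(np.abs(l[:,0])<.05)&(np.abs(l[:,1])<.16);print("bench",np.median(P[k,2]))
P,p=cloud(D,cal("top"),n="top")
print("trim top",fit(P,trimm,np.array([.53,.40,.2]),.13))
E
```

```text
wrist [ 0.5557 -0.1298 -0.2403  0.0003] -13.769637896230421 2.9364928346814954
[-0.1  0. ] 0.3588167636638836 2392
[-0.05  0.  ] 0.345739127440924 4384
[0. 0.] 0.017986184328409927 135
strip 0.03408367683064373
bench 0.00015037520826141626
top [ 0.5541 -0.1313 -0.2393  0.0008] -13.713140198098232 3.2429491696182793
[-0.1  0. ] 0.5788486243605641 85
[-0.05  0.  ] nan 0
[0. 0.] 0.019815256893867428 4
strip 0.0348008098416428
bench 0.0007105140930285803
trim top (array([0.5336, 0.4059, 0.1547, 0.0004]), np.float64(2.337648818915222))
  return _methods._mean(a, axis=axis, dtype=dtype,
  ret = ret.dtype.type(ret / rcount)
```

Request:
{"api": "step_arm", "payload": {"fingers": [-1,-1,-1,-1,-1,-1,-1,-1,-1,-1], "travel": [[0.53,0,0],[0.53,0,0],[0.53,0,0],[0.53,0,0],[0.53,0,0],[0.53,0,0],[0.53,0,0],[0.53,0,0],[0,0,0],[0,0,0]], "twist": [0,0,0,0,0,0,0,0,-0.05,0]}}

```text
time_s: 4.22
position: [0.5404, 0.2993, 0.2789]
tool_rot: [[0.063, 0.998, -0.001], [0.998, -0.063, -0.0], [-0.0, -0.001, -1.0]]
ft_force: [0.7, 0.1, -1.0]
grip_width: 0.0853
gripper_force: 0.0
```

```bash
sed -i 's/    P=P\[np.linalg.norm(P\[:,:2\]-t0\[:2\],axis=1)<R\]/    P=P[(np.linalg.norm(P[:,:2]-t0[:2],axis=1)<R)\&(P[:,2]<.055)]/' h.py
python3 - <<'E'
from h import *
np.set_printoptions(precision=4,suppress=True)
n="wrist"; C=cal(n); im,D=optics.get_image(n); 
w=np.load("w1.npz"); Cw=(w["K"],w["d"],w["T"]); t0=np.load("t0.npz")["D"]
P1,_=cloud(D,C,n=n); P2,_=cloud(t0,cal("top"),n="top")
for P in(P1,P2):
    for th in(.1,.2): t,e=fit(P,trimm,np.array([.533,.405,th]),.12); print("trim",t,np.degrees(t[2]),e)
Pw,_=cloud(w["D"],Cw,n=n)
for P in(Pw,P2):
    b,e=fit(P,board,np.array([.555,-.13,-.24]),.2); print("board",b,np.degrees(b[2]),e)
    if P is Pw: B=b
t,e=fit(P1,trimm,np.array([.533,.405,.15]),.12)
def ov(im,tt,pts,c):
    cs,s=np.cos(tt[2]),np.sin(tt[2]); pts=np.array(pts)
    q=np.c_[pts[:,:2]@np.array([[cs,s],[-s,cs]])+tt[:2],pts[:,2]]
    return [tuple(int(v) for v in a.round()) for a in proj("wrist",q,c)]
for a in ov(im,t,[[-.004,.06,.045],[-.004,-.06,.045],[.004,.06,.045],[.004,-.06,.045],[.084,.06,.005],[.084,-.06,.005]],C): cv2.circle(im,a,2,(0,0,255),-1)
i2=w["im"].copy()
for a in ov(i2,B,[[-.135,.095,.018],[-.135,-.095,.018],[-.02,.064,.026],[-.06,.074,.026],[-.02,-.064,.026],[-.06,-.074,.026],[.02,.085,.034],[.02,-.085,.034]],Cw): cv2.circle(i2,a,2,(255,0,0),-1)
cv2.imwrite("pics/ov.png",np.hstack([im[:,120:520],i2[:,160:]]))
for q in("trim","trim_tip"):
    for x in models.landmark_of(n,q)[:1]: print(q,np.round(x["point"],1),round(x["confidence"],2),atz(n,x["point"],0.,C)[0])
E
```

```text
trim [0.5321 0.4057 0.1421 0.0003] 8.138990238076156 0.6590652564682834
trim [0.5321 0.4057 0.1421 0.0003] 8.14290572898355 0.6590420999198433
trim [0.5354 0.4058 0.1352 0.0004] 7.7457779018070205 2.3085414337318646
trim [0.5346 0.4056 0.1716 0.0005] 9.829658810107038 2.3057680032159404
board [ 0.5558 -0.1296 -0.2398  0.0003] -13.741501527761146 0.4954255837113378
board [ 0.5542 -0.131  -0.2367  0.0009] -13.562769912593467 0.7984417147310179
trim [267.   80.9] 0.56 [0.5309 0.4062 0.    ]
trim_tip [339.   65.5] 0.93 [0.6145 0.4176 0.    ]
```

View pics/ov.png

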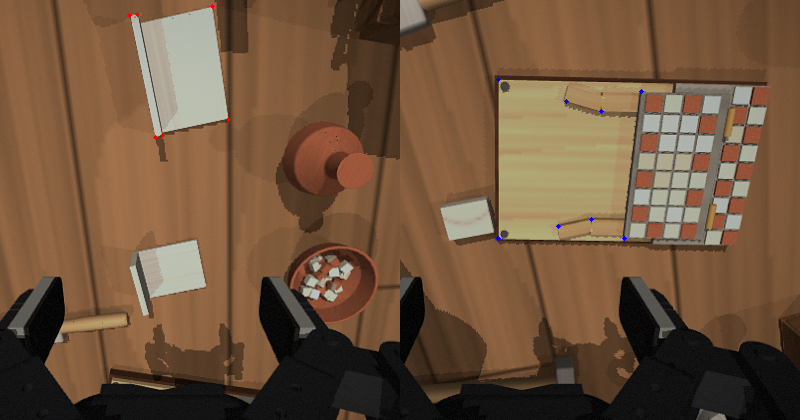

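The overlay matches: red dots sit on the trim's corners, and blue dots on the bed corners, cheeks and strip edge. Next I approach the trim.

Request:
{"api": "step_arm", "payload": {"fingers": [-1,-1,-1,-1,-1,-1,-1,-1], "travel": [[0,0,0],[0,0,0],[0.535,0.035,0],[0.53,0.034,0],[0,0,0.5],[0,0,0.5],[0,0,0.5],[0,0,0.3]], "twist": [-0.033,-0.032,0,0,0,0,0,0]}}

```text
time_s: 5.38
position: [0.5316, 0.4043, 0.097]
tool_rot: [[-0.139, 0.99, -0.003], [0.99, 0.139, -0.001], [-0.001, -0.003, -1.0]]
ft_force: [0.4, -0.2, 0.7]
grip_width: 0.0852
gripper_force: 0.0
```

Request:
{"api": "step_arm", "payload": {"fingers": [-1], "travel": [[0,0,0]], "twist": [0]}}

```text
time_s: 5.5
position: [0.5315, 0.4043, 0.0975]
tool_rot: [[-0.139, 0.99, -0.004], [0.99, 0.139, -0.002], [-0.001, -0.004, -1.0]]
ft_force: [0.2, 0.2, -0.1]
grip_width: 0.0856
gripper_force: 0.0
```

Request:
{"api": "step_arm", "payload": {"fingers": [-1,-1,-1,0,1,1,1,1,1,1], "travel": [[0.013,0.007,0.4],[0,0,0.445],[0,0,0],[0,0,0],[0,0,0],[0,0,0],[0,0,0],[0,0,0],[0,0,0],[0,0,0]], "twist": [0,0,0,0,0,0,0,0,0,0], "force": 70}}

```text
time_s: 6.75
position: [0.5328, 0.4069, 0.0155]
tool_rot: [[-0.142, 0.99, 0.001], [0.99, 0.142, 0.0], [0.0, 0.001, -1.0]]
ft_force: [-2.0, -0.7, 5.8]
grip_width: 0.007
gripper_force: 69.0
```

Request:
{"api": "step_arm", "payload": {"fingers": [1,1,1,1,1,1,1,1], "travel": [[0,0,-0.2],[0,0,-0.5],[0,0,-0.55],[0,0,-0.55],[0,0,0],[0,0,0],[0,0,0],[0,0,0]], "twist": [0,0,0,0,0.041,0.041,0.04,0]}}

```text
time_s: 7.75
position: [0.5325, 0.4066, 0.1942]
tool_rot: [[0.237, 0.971, -0.001], [0.971, -0.237, -0.001], [-0.001, -0.001, -1.0]]
ft_force: [-0.1, -0.7, -1.1]
grip_width: 0.0065
gripper_force: 68.5
```

Request:
{"api": "step_arm", "payload": {"fingers": [1,1,1,1,1,1,1,1,1,1], "travel": [[-0.51,0.05,0],[-0.51,0.05,0],[-0.52,0.05,0],[-0.52,0.05,0],[-0.52,0.05,0],[-0.52,0.05,0],[-0.52,0.05,0],[-0.52,0.05,0],[-0.52,0.05,0],[-0.51,0.05,0]], "twist": [0,0,0,0,0,0,0,0,0,0]}}

```text
time_s: 9.0
position: [0.4574, -0.1089, 0.1948]
tool_rot: [[0.236, 0.972, 0.0], [0.972, -0.236, -0.0], [0.0, 0.0, -1.0]]
ft_force: [1.1, -0.2, -1.4]
grip_width: 0.0068
gripper_force: 68.6
```

Request:
{"api": "step_arm", "payload": {"fingers": [1,1], "travel": [[0,0,0],[0,0,0]], "twist": [0,0]}}

```text
time_s: 9.25
position: [0.4578, -0.107, 0.1947]
tool_rot: [[0.237, 0.971, -0.0], [0.971, -0.237, 0.0], [0.0, -0.0, -1.0]]
ft_force: [-0.4, -0.0, -1.1]
grip_width: 0.0066
gripper_force: 68.6
```

```bash
python3 - <<'E'
from h import *
np.set_printoptions(precision=4,suppress=True)
n="wrist"; C=cal(n); im,D=optics.get_image(n); s=monitor.observe(); print(s["position"],s["tool_rot"],s["ft_force"])
np.savez("w2.npz",im=im,D=D,K=C[0],d=C[1],T=C[2]); cv2.imwrite("pics/w2.png",im)
P,_=cloud(D,C,n=n); l=loc(P,[.5558,-.1296,-.2398])
# flange points in tool frame
q=(P-s["position"])@s["tool_rot"]; k=(q[:,2]>-.03)&(q[:,2]<.03)&(q[:,1]>.02)&(q[:,1]<.1)&(np.abs(q[:,0])<.08)
print(k.sum(), q[k].min(0),q[k].max(0)); A=np.c_[q[k][:,:2],np.ones(k.sum())]; print(np.linalg.lstsq(A,q[k][:,2],rcond=None)[0])
b,e=fit(P,board,np.array([.5558,-.1296,-.24]),.2); print("board",b,e)
for q in("trim","trim_tip","panel_edge","lap_edge"):
    for x in models.landmark_of(n,q)[:1]: print(q,x["point"],x["confidence"])
E
```

```text
[ 0.4579 -0.1065  0.1948] [[ 0.2366  0.9716 -0.0003]
 [ 0.9716 -0.2366  0.0004]
 [ 0.0003 -0.0004 -1.    ]] [ 0.0465  0.9078 -1.8549]
22478 [-0.0613  0.02    0.0081] [0.0591 0.085  0.0158]
[0.     0.0033 0.0103]
board [ 0.5555 -0.1301 -0.2434  0.0003] 0.4662365151118137
trim_tip [443.2, 266.5] 0.8
panel_edge [450.4, 191.4] 0.98
```

View pics/w2.png

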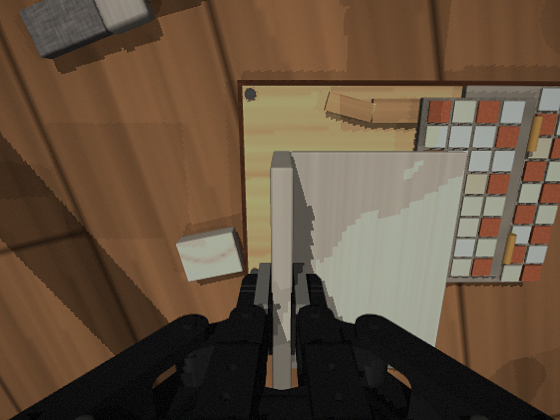

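The trim is held level and aligned, with its flange from (290,152) to (467,152) and the board behind it. Its centre sits 1.8 mm off the channel axis, so I'll correct that and descend.

Request:
{"api": "step_arm", "payload": {"fingers": [1,1,1,1,1,1,1], "travel": [[0.018,-0.15,0],[0,0,0.5],[0,0,0.5],[0,0,0.4],[0,0,0.14],[0,0,0],[0,0,0]], "twist": [-0.0005,0,0,0,0,0,0]}}

```text
time_s: 10.38
position: [0.4439, -0.1019, 0.0417]
tool_rot: [[0.237, 0.972, 0.001], [0.972, -0.237, -0.001], [-0.0, 0.001, -1.0]]
ft_force: [0.4, -0.6, -1.4]
grip_width: 0.0071
gripper_force: 68.6
```

Request:
{"api": "step_arm", "payload": {"fingers": [1,1,1,1,1,1,1], "travel": [[0,0,0.03],[0,0,0.03],[0,0,0.015],[0,0,0.01],[0,0,0.01],[0,0,0],[0,0,0]], "twist": [0,0,0,0,0,0,0]}}

```text
time_s: 11.25
position: [0.4438, -0.102, 0.0334]
tool_rot: [[0.237, 0.972, 0.001], [0.972, -0.237, -0.001], [-0.001, 0.002, -1.0]]
ft_force: [-8.5, 3.2, 29.8]
grip_width: 0.0069
gripper_force: 73.7
```

Request:
{"api": "step_arm", "payload": {"fingers": [1,1,1], "travel": [[0,0,-0.007],[0,0,0],[0,0,0]], "twist": [0,0,0]}}

```text
time_s: 11.62
position: [0.4438, -0.1019, 0.0334]
tool_rot: [[0.237, 0.972, 0.001], [0.972, -0.237, -0.001], [-0.0, 0.001, -1.0]]
ft_force: [-5.7, 2.8, 20.9]
grip_width: 0.0069
gripper_force: 72.1
```

```bash
cat > chk.py <<'E'
from h import *
import sys
np.set_printoptions(precision=4,suppress=True)
n="wrist"; C=cal(n); im,D=optics.get_image(n); s=monitor.observe(); print(s["time_s"],s["position"],s["ft_force"])
cv2.imwrite(f"pics/{sys.argv[1]}.png",im)
P,_=cloud(D,C,n=n); b,e=fit(P[P[:,2]>-1],board,np.array([.5555,-.13,-.24]),.2); print("board",b,e)
B=[.5557,-.1298,-.2408]; l=loc(P,B)
q=(P-s["position"])@s["tool_rot"]; up=(np.abs(q[:,1])<.012)&(P[:,2]>.045)&(P[:,2]<.075)&(q[:,0]>.02)&(q[:,0]<.08)
print("upstand end jig y",np.percentile(l[up,1],99.5),"x",np.median(l[up,0]),"z",np.percentile(P[up,2],90))
for x in(-.07,-.05,-.03,-.01,.01):
    k=(np.abs(l[:,0]-x)<.004)&(l[:,1]>.03)&(l[:,1]<.055); print(x,np.median(P[k,2]) if k.sum() else None)
k=(np.abs(l[:,0]-.025)<.003)&(l[:,1]<.08)&(l[:,1]>.0); print("strip z",np.median(P[k,2]) if k.sum() else None)
c=np.array([np.cos(B[2]),np.sin(B[2])]); d=s["position"][:2]-B[:2]; print("tcp jig x",d@c,"y",d@np.array([-c[1],c[0]]))
E
python3 chk.py w3
```

```text
11.675 [ 0.4438 -0.1019  0.0334] [-6.0941  1.3049 19.5089]
board [ 0.5557 -0.1294 -0.2377  0.0004] 1.4979040723675345
upstand end jig y 0.05981221791412208 x -0.11478634675743193 z 0.06383216957357458
-0.07 0.023143979114666313
-0.05 0.023137029148400268
-0.03 0.022239089877079843
-0.01 0.018113898570917317
0.01 0.01805362266952726
strip z 0.01791108703333652
tcp jig x -0.11533930902619688 y 0.000390428484447973
```

View pics/w3.png

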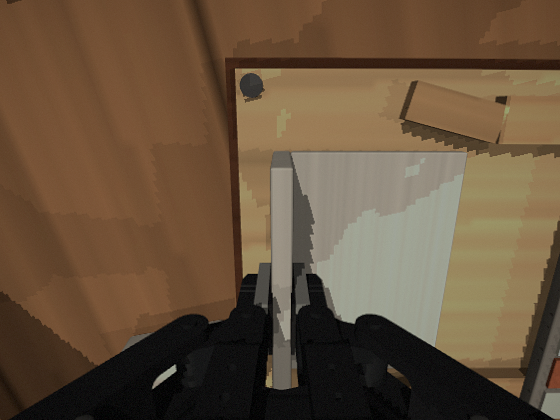

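The trim is flat on the bed: flange top is at 23 mm (18 + 5) and its leading edge is at about column 465, clear of the strip at column ~550. Now I slide.

Request:
{"api": "step_arm", "payload": {"fingers": [1,1,1,1,1,1,1,1], "travel": [[0,0,-0.004],[0,0.08,0],[0,0.08,0],[0,0.08,0],[0,0.08,0],[0,0.08,0],[0,0,0],[0,0,0]], "twist": [0,0,0,0,0,0,0,0]}}

```text
time_s: 12.68
position: [0.4821, -0.1111, 0.0334]
tool_rot: [[0.237, 0.972, -0.001], [0.972, -0.237, 0.0], [0.0, -0.001, -1.0]]
ft_force: [-5.5, 2.1, 15.2]
grip_width: 0.0067
gripper_force: 71.2
```

```bash
python3 chk.py w4
```

```text
12.725 [ 0.4821 -0.1111  0.0334] [-7.5788  2.5909 14.5827]
board [ 0.555  -0.1302 -0.2499  0.0006] 1.4709292935410687
upstand end jig y 0.06008033006678602 x -0.0753571612526481 z 0.06388625917422562
-0.07 0.06212765379020026
-0.05 0.023189713226225275
-0.03 0.02317176658200648
-0.01 0.023178156765401914
0.01 0.01885396402991564
strip z 0.034160397147869365
tcp jig x -0.07596046492681204 y 0.0006248222152056733
```

View pics/w4.png

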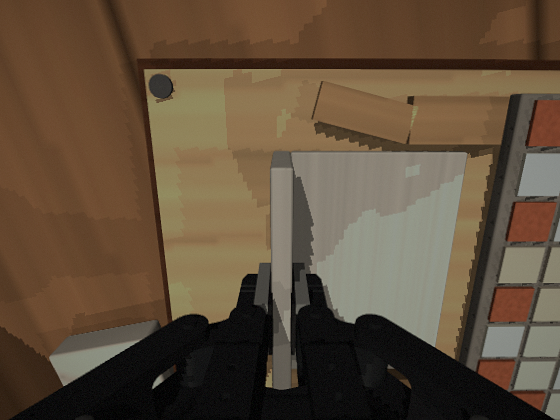

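The leading edge (column 466) is still in front of the strip edge (~485–508), with clearance to the cheek. Sliding on.

Request:
{"api": "step_arm", "payload": {"fingers": [1,1,1,1,1,1,1], "travel": [[0,0.08,0],[0,0.08,0],[0,0.08,0],[0,0.08,0],[0,0.08,0],[0,0.04,0],[0,0,0]], "twist": [0,0,0,0,0,0,0]}}

```text
time_s: 13.6
position: [0.5246, -0.1215, 0.0334]
tool_rot: [[0.237, 0.972, -0.001], [0.972, -0.237, 0.0], [0.0, -0.001, -1.0]]
ft_force: [-8.3, 2.1, 14.1]
grip_width: 0.0067
gripper_force: 71.1
```

Request:
{"api": "step_arm", "payload": {"fingers": [1,1,1,1], "travel": [[0,0.03,0],[0,0.02,0],[0,0.01,0],[0,0,0]], "twist": [0,0,0,0]}}

```text
time_s: 14.1
position: [0.53, -0.1228, 0.0334]
tool_rot: [[0.237, 0.972, -0.002], [0.972, -0.237, 0.001], [0.0, -0.002, -1.0]]
ft_force: [-9.3, 2.4, 15.8]
grip_width: 0.0065
gripper_force: 71.3
```

Request:
{"api": "step_arm", "payload": {"fingers": [1,1,1,1], "travel": [[0,0.01,0],[0,0.01,0],[0,0.005,0],[0,0,0]], "twist": [0,0,0,0]}}

```text
time_s: 14.6
position: [0.532, -0.1233, 0.0334]
tool_rot: [[0.237, 0.972, -0.003], [0.972, -0.237, 0.001], [0.0, -0.003, -1.0]]
ft_force: [-11.9, 2.2, 17.0]
grip_width: 0.0069
gripper_force: 71.4
```

Request:
{"api": "step_arm", "payload": {"fingers": [1,1,1,1], "travel": [[0,0.01,0],[0,0.005,0],[0,0,0],[0,0,0]], "twist": [0,0,0,0]}}

```text
time_s: 15.1
position: [0.532, -0.1232, 0.0334]
tool_rot: [[0.236, 0.972, -0.007], [0.972, -0.236, 0.002], [0.0, -0.007, -1.0]]
ft_force: [-19.4, 3.8, 21.7]
grip_width: 0.007
gripper_force: 72.1
```

```bash
python3 chk.py w5
```

```text
15.15 [ 0.532  -0.1233  0.0334] [-19.5768   3.1471  21.0892]
board [ 0.555  -0.1302 -0.2492  0.0005] 0.9393744363338429
upstand end jig y 0.060112981669353874 x -0.023850184624114163 z 0.06389715791753545
-0.07 0.01826959473158904
-0.05 0.018168586644017826
-0.03 0.018867908542009287
-0.01 0.023196127171358688
0.01 0.023243277222936537
strip z 0.03583876338006452
tcp jig x -0.02459152319469074 y 0.0006724489759852969
```

View pics/w5.png

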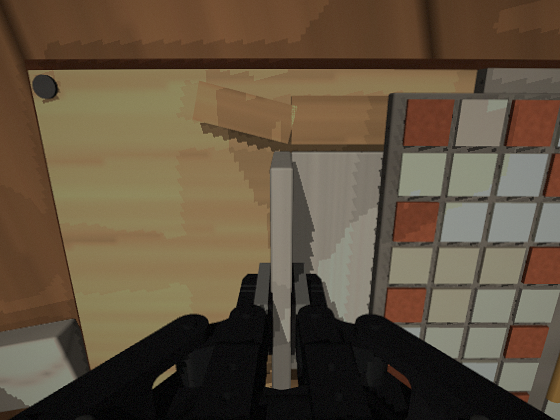

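It stalled against the panel at x = -23.9 mm (home is -24) and lies flat under the strip. I'll ease the forward push, firm up the downward press and settle.

Request:
{"api": "step_arm", "payload": {"fingers": [1,1,1,1,1,1], "travel": [[0,-0.008,0.003],[0,0,0],[0,0,0],[0,0,0],[0,0,0],[0,0,0]], "twist": [0,0,0,0,0,0]}}

```text
time_s: 15.9
position: [0.532, -0.1233, 0.0334]
tool_rot: [[0.236, 0.972, -0.005], [0.972, -0.236, 0.001], [-0.0, -0.005, -1.0]]
ft_force: [-15.6, 3.4, 21.1]
grip_width: 0.0069
gripper_force: 72.2
```

```bash
python3 chk.py w6; python3 - <<'E'
from h import *
im,D=optics.get_image("scene"); P,_=cloud(D,cal("scene"),n="scene"); l=loc(P,[.5557,-.1298,-.2408])
D0=np.load("w1.npz"); P0,_=cloud(D0["D"],(D0["K"],D0["d"],D0["T"]),n="wrist"); l0=loc(P0,[.5557,-.1298,-.2408])
for P,l in((P0,l0),(P,l)):
    print([round(float(np.median(P[(np.abs(l[:,0]-x)<.006)&(np.abs(l[:,1])<.07)&(P[:,2]<.06),2])),4) for x in(.03,.05,.07,.09)])
E
```

```text
15.95 [ 0.532  -0.1233  0.0334] [-16.121    3.3883  21.6475]
board [ 0.5548 -0.1301 -0.2492  0.0005] 0.9370172664944648
upstand end jig y 0.060101086458648374 x -0.02387826118179552 z 0.06389665949265218
-0.07 0.018261662665885692
-0.05 0.018255580967361476
-0.03 0.018964990127976533
-0.01 0.0232358259516518
0.01 0.023201672731017767
strip z 0.03586972802204441
tcp jig x -0.024591005595859288 y 0.0006603434994948447
[0.0358, 0.0356, 0.0356, 0.0355]
[0.0366, 0.0365, 0.0361, 0.0362]
```

The strip is lying flat, and the trim is home, gripped and pressed down with 21 N.

```bash
python3 -c "
from rig import close_job; print(close_job())"
```

```text
the job is handed in; nothing more can be done
None
```

The job is handed in (no verdict was returned): at my last check the long trim was flat under the strip and home against the panel, still gripped and pressed down with about 21 N, with the strip lying flat.

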